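# Empty the two-chamber caddy and heft it to be sure

## Task

Pick up the wax caddy by its wooden bar and tip it red end down over the steel tray to pour out the wax lumps, then stand it back in the middle of the black rubber mat and let go. Take it by the bar again, lift it well clear of the bench and hold it upright and still for a second to feel by its weight whether a lump is left inside; if one is, tip it grey end down over the tray as well. Finish with all three lumps lying in the tray and the empty caddy standing upright in the middle of its mat, with the things around left alone.

Things in the scene. Friction and masses are not known exactly. Their poses are not given: they have to be found in the camera images.
- caddy: Loose grey sheet-metal caddy, 0.300 kg empty, 148 mm wide (x), 250 mm long (y), 141 mm high; origin: centre of its underside. A closed deck (top at z = 58 mm, y to +/-78 mm) covers two chambers parted by a wall at y = 0, each 136 wide, 75 long, 51 mm high inside, floor 4 mm thick, open only at its own end over a ramp. It stands on its flat floor, 142 x 150 mm.
- bar (a point): Centre of the wooden grip bar, 125 mm above the caddy's underside, axes as the caddy's. The bar runs along x between two thin straps 142 mm apart, 55 mm clear above the deck; eight-sided, 24 mm across flats, so it can be gripped across from straight above or from 45 degrees towards +y or -y.
- red_lip (a point): Middle of the red pouring lip (caddy y = +125, z = 20 mm), at the top of the red ramp that rises outward 18 degrees from the floor's edge (y = 75 mm). Tipping about 70 degrees about the bar, red end down, empties this chamber; a lump in the other chamber stays in against the middle wall.
- grey_lip (a point): Middle of the grey pouring lip (caddy y = -125, z = 20 mm), at the top of a grey ramp like the red one; tip about 70 degrees, grey end down, to empty that chamber
- lump_big: loose orange lump of filled casting wax, 42x40x31 mm, 0.055 to 0.075 kg, starts in the red-ended chamber; origin at the centre of its underside
- lump_small: loose orange lump of filled casting wax, 25x24x26 mm, 0.055 to 0.075 kg, starts in the red-ended chamber; origin at the centre of its underside
- lump_mid: loose orange lump of filled casting wax, 37x38x26 mm, 0.055 to 0.075 kg, starts in either the red-ended or the grey-ended chamber; origin at the centre of its underside
- tray: fixed open steel tray 230 (x) x 270 (y) x 44 mm over its rolled rim, inside 222 x 262 mm, floor 4 mm thick; origin at the centre of its underside, on the bench
- mat: fixed flat black rubber mat 190 (x) x 210 (y) x 4 mm on which the caddy stands at the start; origin at the centre of its underside, on the bench
- tape_roll: roll of masking tape 93x93x24 mm, loose bystander; origin near the centre of its underside
- bench_brush: small bench brush 29x82x24 mm, loose bystander; origin near the centre of its underside
- round_file: round file with wooden handle 18x220x20 mm, loose bystander; origin near the centre of its underside
- dish_pattern: violet wax dish 109x109x22 mm, loose bystander; origin near the centre of its underside
- spatula: steel spatula 27x170x18 mm, loose bystander; origin near the centre of its underside

How it is judged:
On the way, in this order (a step that is already met when the one before it is completed fails the run):
1. the caddy is tipped red end down (its y axis more than 45 degrees below level) with its red lip over the tray (angle between caddy's own y axis and vertical above 2.35 rad and horizontal distance between red_lip and tray below 0.13 m), for 0.2 s.
2. the caddy stands upright on its mat, let go by the fingers (angle between caddy's own z axis and vertical below 0.1 rad and height (world z) of caddy below 0.01 m and horizontal distance between caddy and mat below 0.045 m and contact force between caddy and the fingers below 0.05 N), for 0.2 s.
3. the caddy is taken again and held in the air (more than 40 mm up), upright within 11 degrees and still, for half a second (height (world z) of caddy above 0.04 m and angle between caddy's own z axis and vertical below 0.2 rad and linear speed of caddy below 0.03 m/s and angular speed of caddy below 0.25 rad/s and contact force between caddy and the fingers above 1 N and contact force between caddy and tray below 0.1 N), for 0.5 s.
At the end, for the whole second after the job is handed in: All three lumps lie at rest within the tray's walls, and the caddy stands at rest upright (within 6 degrees) on its mat, its centre within 45 mm of the mat's centre (x of lump_big in the frame of tray between -0.111 and 0.111 m and y of lump_big in the frame of tray between -0.131 and 0.131 m and height (world z) of each of lump_big, lump_mid, lump_small below 0.065 m and x of lump_mid in the frame of tray between -0.111 and 0.111 m and y of lump_mid in the frame of tray between -0.131 and 0.131 m and x of lump_small in the frame of tray between -0.111 and 0.111 m and y of lump_small in the frame of tray between -0.131 and 0.131 m and angle between caddy's own z axis and vertical below 0.1 rad and height (world z) of caddy below 0.01 m and horizontal distance between caddy and mat below 0.045 m and linear speed of caddy below 0.02 m/s and linear speed of each of lump_big, lump_mid, lump_small below 0.03 m/s); the robot touches nothing.
It fails at once if a bystander (tape roll, brush, file, dish or spatula) is shoved more than 30 mm (distance of any of tape_roll, bench_brush, round_file, dish_pattern, spatula from where it was at the start of the episode above 0.03 m).
It also fails if it takes over 72 s, if anything falls off the work surface, if the arm or the gripper's body presses on something with over 40 N, if the wrist force passes 120 N, or if a joint passes its speed limit or range.

## Robot

A 6-joint arm with a two-finger parallel gripper is mounted at the origin on a cart in front of the work surface, level with it; the furniture and walls round the work are solid. World frame = base frame: x ahead of the robot, y to its left, z up, the work surface at z = 0. Lengths are in m, angles in rad, forces in N, time in s.
With the tool pointing down it reaches from about 0.425 to 0.95 m from the base axis. Payload 3.5 kg.
Tool frame: the origin (TCP) lies at the very end of the fingers, on their centre line; the grasp point (between the pads) lies 19 mm behind it; z points along the fingers, y is the direction in which the jaws open and shut (so a half turn about z gives the same grasp; the last joint's range is limited). The gripper opens to 85 mm and grips with 20 to 120 N. Pads are 22 mm wide; open, the fingers measure 114 mm over their backs; the gripper's body (76 mm by 85 mm) begins 54 mm behind the grasp point. The pads swing forward as they close: fully open they stand 13 mm farther back than shut.
Start: joints at [1.152, 0.286, 1.577, -0, 1.279, -0.15], TCP at [0.179, 0.651, 0.231] pointing down, gripper open.
Joint ranges: [-2.77, 2.77], [-0.9, 2.22], [0.21, 2.48], [-1.53, 4.67], [0.24, 2.81], [-2.84, 2.84]. Speed limits (rad/s): [2.79, 2.79, 3.14, 3.14, 3.14, 3.14].

## Interface

Orientations are given as a unit quaternion [x, y, z, w].
In Python, from plant import get_state, read_camera, get_calibration, ticket, search_frame, cut_out, pinpoint gives the robot as it stands.
- The arm moves only by the tool move_arm, never from a script. Its argument "plan" is a list that holds one entry, the list of rows, each a list of 7 numbers: the turn, a rotation vector about the tool's x, y, z in degrees, then the shift along the tool's x, y, z in m, then the finger opening in m, from 0 to 0.0854. In form: [[[ax, ay, az, x, y, z, hand], ...]]. A call has exactly 5 rows; each row is the pose to reach, as a shift and turn from the pose measured when the call began, along the tool's axes at that moment; what a row does not reach only later rows make up. A row lasts 1/8 s, in which the tool goes at most 62.5 mm and 10.7 degrees, less where a joint would pass 70% of its speed; a pose out of reach is approached as far as the arm can. A call with a gripper value outside its range is refused whole. The fingers move at their own pace and stop on an object; "force" is the grip in N (left out, the last holds). Time passes only in rows, so rows that repeat a pose let the fingers close, or fill a call up. It gives the time, the measured TCP pose, the force and the opening at its end, in the units of the state.
- get_state(): the state, without advancing time (a new reading comes with each control period).
- read_camera(name): name is "scene" or "top" or "wrist"; returns the picture (420x560x3 uint8, red, green, blue); there is no depth.
- get_calibration(name): a dict with "mtx" (3x3 intrinsics, pixels), "extrinsics" (4x4, takes a point from camera to world coordinates); the wrist camera has in their place "hand_eye" (4x4, takes a point from camera to tool coordinates, whose origin is the TCP and whose axes are the flange's). Camera axes: x right, y up, looking along -z (the intrinsics and any distortion apply to the point x, -y, -z); pixel columns grow to the right and rows downward; lengths in m; the calibration is good to about 2 mm. A picture is of the moment at which its call begins: read the wrist's pose just before it. get_calibration takes no time and is no camera call.
- ticket.sign_off(): hands the job in, once; it reports no verdict.
Trained networks look in the newest picture that a camera, given by its name, has taken for a name from the list of things; names that differ only in an ending like _2 or _b are one class to them, and where a whole thing is asked for, a point or a joint stands for the part that bears it (a point fixed in the world has none). Each returns a list of dicts, best first, with "p" (0 to 1); they miss things now and then, are a little off and sometimes report something else, mostly with a low value. They report only what shows in the picture. A call takes as long as a camera call.
- search_frame(camera, query): "centre" ([column, row] in pixels, amid what is visible of it).
- cut_out(camera, query): "pixels" (420x560 bool, what is visible of it) and "centre" ([column, row] in pixels, amid what is visible of it).
- pinpoint(camera, query): "centre" ([column, row] in pixels: a listed point, or the origin of a listed thing).
The state is a dict: "time": time; "qpos": joint angles; "dq": joint speeds; "joint_efforts": joint torques, N m; "eef_pos": TCP position; "tcp_rot": TCP orientation; "contact_force": force on the tool from outside, world axes, zero at the start; "wrist_torque": the same for the moment, N m; "opening": opening from 0.0 (shut) to 1.0 (fully open).
Only numpy, scipy, OpenCV 4.12 (cv2) and the standard library are available. Lean on these libraries where they do the work, as an engineer would, in place of code of your own. Each camera call takes 0.05 s, during which the arm holds its last target.

## Working session

There is one attempt and no reset: what is moved stays moved. The work goes in short steps, Python scripts to look and compute and a tool call to move; the robot and the scene stay as the last step left them, time stands still between calls to the robot, and variables do not carry over. Pictures are saved under pics/ and viewed, and the job is handed in when it is done.

Besides the shell and the picture viewer there is one more tool, called after ">>>" as name(argument=value, ...) on one line, values as JSON. move_arm: Moves the arm, as the interface text tells. Its arguments: {"type":"object","properties":{"plan":{"type":"array","items":{"type":"array","items":{"type":"array","items":{"type":"number"}}}},"force":{"type":"number"}},"required":["plan"]}

```bash
ls; mkdir -p pics
cat > h.py <<'E'
import numpy as np,cv2
from plant import get_state, read_camera, get_calibration, ticket, search_frame, cut_out, pinpoint
from scipy.spatial.transform import Rotation as R
def save(n,f):
    im=read_camera(n); cv2.imwrite('pics/'+f,im[:,:,::-1]); return im
def ray(cam,px):
    c=get_calibration(cam); K=np.array(c['mtx'])
    d=np.linalg.inv(K)@[px[0],px[1],1]; d=np.array([d[0],-d[1],-d[2]])
    if 'extrinsics' in c: T=np.array(c['extrinsics'])
    else:
        s=get_state(); W=np.eye(4); W[:3,:3]=R.from_quat(s['tcp_rot']).as_matrix(); W[:3,3]=s['eef_pos']; T=W@np.array(c['hand_eye'])
    return T[:3,3],T[:3,:3]@d
def atz(cam,px,z):
    o,d=ray(cam,px); return o+d*(z-o[2])/d[2]
def proj(cam,p):
    c=get_calibration(cam); K=np.array(c['mtx']); T=np.linalg.inv(np.array(c['extrinsics']))
    q=T[:3,:3]@np.array(p)+T[:3,3]; q=np.array([q[0],-q[1],-q[2]]); u=K@q; return u[:2]/u[2]
E
python3 - <<'E'
from h import *
np.set_printoptions(precision=4,suppress=True)
s=get_state(); print(s)
print(get_calibration('top'))
save('scene','s0.png');
for q in ['bar','caddy','red_lip','tray','mat']:
    for r in pinpoint('scene',q)[:2]: print('scene',q,r)
save('top','t0.png')
for q,z in [('bar',.129),('caddy',.004),('red_lip',.024),('grey_lip',.024),('tray',0),('mat',0),('tape_roll',0),('bench_brush',0),('round_file',0),('dish_pattern',0),('spatula',0)]:
    for r in pinpoint('top',q)[:2]: print('top',q,r,atz('top',r['centre'],z))
E
```

```text
pics
{'time': 0.0, 'qpos': array([ 1.152 ,  0.2872,  1.5782,  0.    ,  1.2786, -0.15  ]), 'dq': array([ 0.0001, -0.0013, -0.0007,  0.002 , -0.0013,  0.    ]), 'joint_efforts': array([ -0.0012, -40.5978, -29.2626,  -0.0002,   0.0058,   0.    ]), 'eef_pos': array([0.179 , 0.6502, 0.2299]), 'tcp_rot': array([ 0.134 ,  0.991 , -0.0011, -0.0003]), 'contact_force': array([-0.074 , -0.1807, -0.3323]), 'wrist_torque': array([0.0356, 0.0134, 0.0353]), 'opening': 1.0001315591680622}
{'mtx': array([[500.7111,   0.    , 279.7919],
       [  0.    , 500.7111, 210.5746],
       [  0.    ,   0.    ,   1.    ]]), 'extrinsics': array([[ 0.0166,  0.9893, -0.145 ,  0.3338],
       [-0.9998,  0.0185,  0.0115,  0.0131],
       [ 0.0141,  0.1448,  0.9894,  1.6257],
       [ 0.    ,  0.    ,  0.    ,  1.    ]])}
scene caddy {'centre': [333.3, 266.4], 'p': 0.85}
scene red_lip {'centre': [305.9, 236.7], 'p': 0.83}
scene tray {'centre': [235.0, 186.7], 'p': 0.56}
scene mat {'centre': [157.8, 164.7], 'p': 0.38}
top bar {'centre': [351.7, 228.9], 'p': 0.89} [ 0.5015 -0.2218  0.129 ]
top caddy {'centre': [343.5, 228.3], 'p': 0.6} [ 0.5169 -0.2147  0.004 ]
top caddy {'centre': [425.6, 222.1], 'p': 0.52} [ 0.5423 -0.4841  0.004 ]
top red_lip {'centre': [306.6, 222.5], 'p': 0.62} [ 0.5313 -0.0927  0.024 ]
top grey_lip {'centre': [386.4, 238.9], 'p': 0.86} [ 0.4829 -0.35    0.024 ]
top tray {'centre': [206.5, 214.6], 'p': 0.59} [0.5543 0.2336 0.    ]
top tape_roll {'centre': [180.3, 166.4], 'p': 0.8} [0.7139 0.3264 0.    ]
top bench_brush {'centre': [131.8, 276.8], 'p': 0.48} [0.3487 0.465  0.    ]
top round_file {'centre': [118.7, 243.6], 'p': 0.55} [0.4544 0.5135 0.    ]
top dish_pattern {'centre': [131.9, 206.8], 'p': 0.77} [0.5755 0.4781 0.    ]
top spatula {'centre': [429.1, 224.0], 'p': 0.77} [ 0.5367 -0.4967  0.    ]
```

View pics/t0.png

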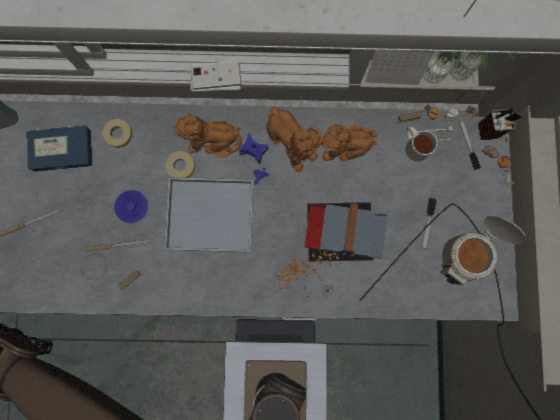

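View pics/s0.png

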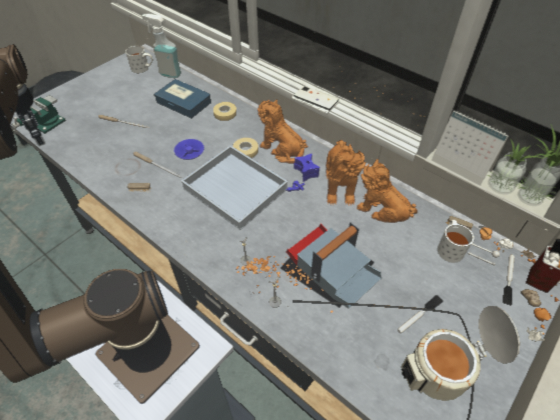

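Run:
```python
import cv2
im=cv2.imread('pics/t0.png')
cv2.imwrite('pics/t0c.png',cv2.resize(im[190:275,290:400],None,fx=7,fy=7,interpolation=cv2.INTER_CUBIC))
cv2.imwrite('pics/t0d.png',cv2.resize(im[145:265,80:270],None,fx=4,fy=4,interpolation=cv2.INTER_CUBIC))
```

```text
(no output)
```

View pics/t0c.png

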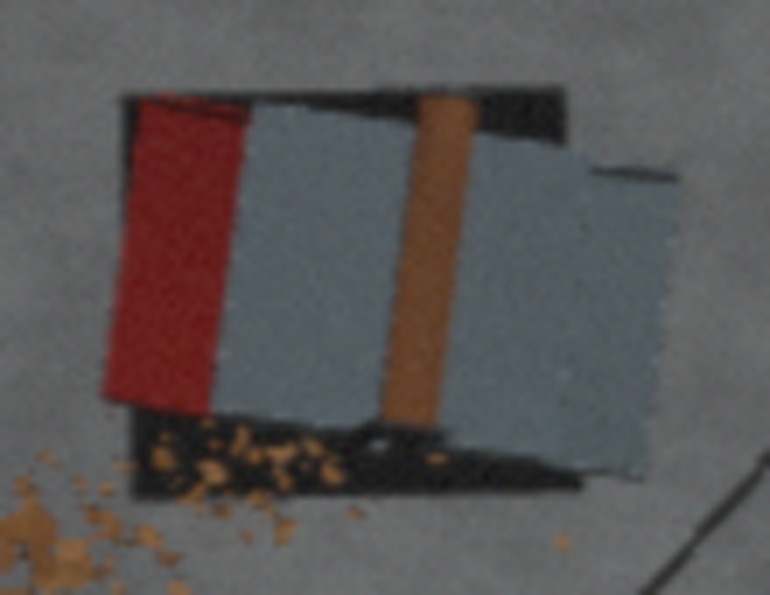

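View pics/t0d.png

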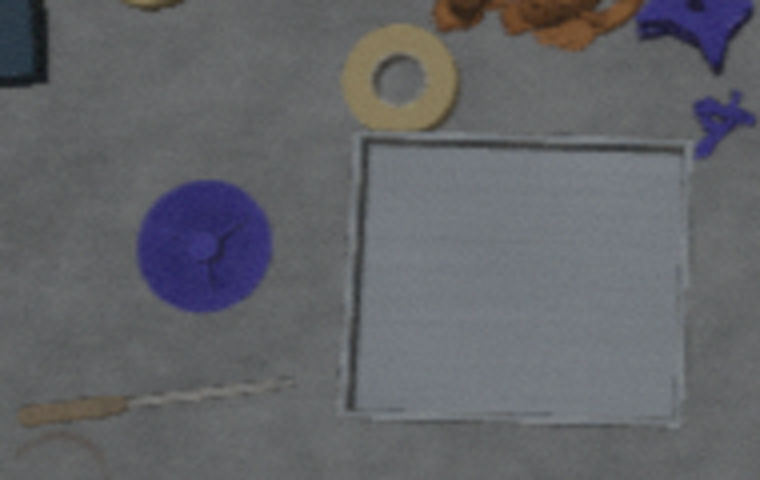

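Run:
```python
from h import *
np.set_printoptions(precision=4,suppress=True)
f=lambda l,ox,oy,k,z:np.array([atz('top',((x)/k+ox-.4,(y)/k+oy-.4),z) for x,y in l])
def rep(n,P):
    print(n,P[:,:2].tolist(),'c',P.mean(0),'sides',[np.linalg.norm(P[i]-P[i-1]) for i in range(len(P))])
m=f([(123,95),(565,88),(582,487),(133,497)],290,190,7,.004); rep('mat',m)
t=f([(355,134),(692,145),(680,425),(343,413)],80,145,4,.044); rep('tray',t)
l=f([(138,96),(680,178),(645,478),(103,400)],290,190,7,.024); rep('lips',l)
b=f([(448,93),(410,425)],290,190,7,.129+.012); rep('bar',b)
d=b[0]-b[1]; print('bar yaw',np.degrees(np.arctan2(d[1],d[0])))
d=t[0]+t[1]-t[2]-t[3]; print('tray yaw',np.degrees(np.arctan2(d[1],d[0])))
d=m[0]+m[1]-m[2]-m[3]; print('mat yaw',np.degrees(np.arctan2(d[1],d[0])))
d=l[0]+l[3]-l[2]-l[1]; print('lips yaw',np.degrees(np.arctan2(-d[0],d[1])))
```

```text
mat [[0.5977354063687952, -0.09531936022327114], [0.6049986338382763, -0.30318725125313467], [0.4181931504672445, -0.3092692778041368], [0.40999910774509274, -0.10157058555166887]] c [ 0.5077 -0.2023  0.004 ] sides [np.float64(0.18784034614276662), np.float64(0.20799474655499509), np.float64(0.1869044666787072), np.float64(0.20786026339711455)]
tray [[0.6643801297560961, 0.3544372681561454], [0.6606635591036552, 0.0837405312299219], [0.4355251086140497, 0.08768161127980056], [0.44030614225807946, 0.3529277364125288]] c [0.5502 0.2197 0.044 ] sides [np.float64(0.22407907211372127), np.float64(0.27072224932561356), np.float64(0.225172942426083), np.float64(0.26528921044895937)]
lips [[0.5941424861333283, -0.10094067388373512], [0.5604589255460082, -0.35222508291575716], [0.42175097644242426, -0.3341947501464407], [0.4530141579489261, -0.08605876668305998]] c [ 0.5073 -0.2184  0.024 ] sides [np.float64(0.14191080359878824), np.float64(0.25353192397883983), np.float64(0.1398749014094191), np.float64(0.2500976865291793)]
bar [[0.5789528085313249, -0.22601114252795265], [0.4360042535154412, -0.20918572450481576]] c [ 0.5075 -0.2176  0.141 ] sides [np.float64(0.14393534684983544), np.float64(0.14393534684983544)]
bar yaw -6.712976184432203
tray yaw -0.3101340996448727
mat yaw 1.8860059754658625
lips yaw -7.40940438304633
```

```bash
cat >> h.py <<'E'
def rotc(yaw,tilt=0):
    # tool frame: y az = 90+yaw, x = -(cos yaw,sin yaw), z down; tilt = rotation about caddy x axis (deg, - = red down)
    y=np.radians(yaw); c,s=np.cos(y),np.sin(y)
    M=np.array([[-c,-s,0],[-s,c,0],[0,0,-1]]).T
    X=np.array([c,s,0])
    return R.from_rotvec(np.radians(tilt)*X)*R.from_matrix(M)
def rows(targets,hand,s=None):
    """targets: list of (pos,Rotation) in world, TCP"""
    s=s or get_state(); p0=np.array(s['eef_pos']); R0=R.from_quat(s['tcp_rot']).inv()
    for p,Rt in targets:
        a=(R0*Rt).as_rotvec(degrees=True); d=R0.apply(np.array(p)-p0)
        print([round(float(v),1) for v in a]+[round(float(v),3) for v in d]+[hand])
E
python3 - <<'E'
from h import *
s=get_state();P=np.array([s['eef_pos'],[.42,.42,.28],[.56,.10,.30],[.5075,-.2176,.30]])
# polyline steps of 0.06
L=np.r_[0,np.cumsum(np.linalg.norm(np.diff(P,axis=0),axis=1))];print(L)
ts=np.arange(.061,L[-1]+.06,.061)
T=[(np.array([np.interp(min(t,L[-1]),L,P[:,k]) for k in range(3)]),rotc(-7)) for t in ts]
R0=R.from_quat(s['tcp_rot']);print((R0.inv()*rotc(-7)).as_rotvec(degrees=True))
rows(T[:5],.0854)
E
```

```text
[0.         0.33700602 0.68686314 1.00877308]
[-4.20244942e-03 -2.23558886e-03 -8.40399922e+00]
[-0.0, -0.0, -8.4, -0.053, -0.029, -0.009, 0.0854]
[-0.0, -0.0, -8.4, -0.106, -0.057, -0.018, 0.0854]
[-0.0, -0.0, -8.4, -0.159, -0.086, -0.026, 0.0854]
[-0.0, -0.0, -8.4, -0.212, -0.115, -0.035, 0.0854]
[-0.0, -0.0, -8.4, -0.266, -0.143, -0.044, 0.0854]
```

>>> move_arm(plan=[[[0,0,-2,-0.053,-0.029,-0.009,0.0854],[0,0,-4,-0.106,-0.057,-0.018,0.0854],[0,0,-6,-0.159,-0.086,-0.026,0.0854],[0,0,-8.4,-0.212,-0.115,-0.035,0.0854],[0,0,-8.4,-0.266,-0.143,-0.044,0.0854]]])

```text
time: 1.52
eef_pos: [0.3988, 0.4408, 0.2759]
tcp_rot: [0.061, 0.998, 0.0, 0.0]
contact_force: [-0.2, 0.5, 0.3]
opening: 1.002
```

Run:
```python
from h import *
np.set_printoptions(precision=4,suppress=True)
s=get_state();print(s['qpos'],s['eef_pos'])
P=np.array([s['eef_pos'],[.53,.16,.30],[.5075,-.2176,.30]])
L=np.r_[0,np.cumsum(np.linalg.norm(np.diff(P,axis=0),axis=1))];print(L)
T=[(np.array([np.interp(min(t,L[-1]),L,P[:,k]) for k in range(3)]),rotc(-7)) for t in np.arange(1,6)*.0615]
rows(T,.0854)
```

```text
[ 0.6648  0.0782  1.7338  0.      1.3289 -0.7843] [0.3988 0.4408 0.2759]
[0.     0.3109 0.6891]
[0.0, 0.0, 0.0, -0.033, -0.052, -0.005, 0.0854]
[0.0, 0.0, 0.0, -0.065, -0.104, -0.01, 0.0854]
[0.0, 0.0, 0.0, -0.098, -0.156, -0.014, 0.0854]
[0.0, 0.0, 0.0, -0.13, -0.208, -0.019, 0.0854]
[0.0, 0.0, 0.0, -0.163, -0.26, -0.024, 0.0854]
```

>>> move_arm(plan=[[[0,0,0,-0.033,-0.052,-0.005,0.0854],[0,0,0,-0.065,-0.104,-0.01,0.0854],[0,0,0,-0.098,-0.156,-0.014,0.0854],[0,0,0,-0.13,-0.208,-0.019,0.0854],[0,0,0,-0.163,-0.26,-0.024,0.0854]]])

```text
time: 2.15
eef_pos: [0.5296, 0.1611, 0.3004]
tcp_rot: [0.061, 0.998, 0.0, 0.001]
contact_force: [0.6, 0.5, 0.3]
opening: 0.997
```

Run:
```python
from h import *
np.set_printoptions(precision=4,suppress=True)
s=get_state();print(s['qpos'],s['eef_pos'])
P=np.array([s['eef_pos'],[.5,-.2,.30]])
L=np.r_[0,np.cumsum(np.linalg.norm(np.diff(P,axis=0),axis=1))];print(L)
T=[(np.array([np.interp(min(t,L[-1]),L,P[:,k]) for k in range(3)]),rotc(-7)) for t in np.arange(1,6)*.0615]
rows(T,.0854)
```

```text
[ 0.1117 -0.03    1.7999  0.0006  1.3701 -1.3376] [0.5296 0.1611 0.3004]
[0.     0.3623]
[0.1, 0.1, 0.0, -0.002, -0.061, 0.0, 0.0854]
[0.1, 0.1, 0.0, -0.005, -0.123, 0.0, 0.0854]
[0.1, 0.1, 0.0, -0.007, -0.184, 0.0, 0.0854]
[0.1, 0.1, 0.0, -0.01, -0.246, 0.0, 0.0854]
[0.1, 0.1, 0.0, -0.012, -0.307, 0.0, 0.0854]
```

>>> move_arm(plan=[[[0,0,0,-0.002,-0.061,0,0.0854],[0,0,0,-0.005,-0.123,0,0.0854],[0,0,0,-0.007,-0.184,0,0.0854],[0,0,0,-0.01,-0.246,0,0.0854],[0,0,0,-0.012,-0.307,0,0.0854]]])

```text
time: 2.78
eef_pos: [0.5038, -0.1471, 0.3005]
tcp_rot: [0.061, 0.998, 0.0, 0.001]
contact_force: [1.1, 0.3, -0.4]
opening: 1.004
```

Run:
```python
from h import *
np.set_printoptions(precision=4,suppress=True)
s=get_state();print(s['qpos'],s['eef_pos'],s['tcp_rot'])
save('wrist','w0.png')
for q,z in [('bar',.129),('red_lip',.024),('grey_lip',.024)]:
    for r in pinpoint('wrist',q)[:2]: print(q,r,atz('wrist',r['centre'],z))
r=cut_out('wrist','bar')
for k in r[:2]:
    m=k['pixels'].astype('uint8'); print(k['p'],m.sum(),cv2.minAreaRect(cv2.findNonZero(m)))
    np.save('m.npy',m)
```

```text
[-0.4783 -0.0976  1.8639  0.0015  1.3732 -1.9276] [ 0.5038 -0.1471  0.3005] [0.0609 0.9981 0.0003 0.0013]
bar {'centre': [206.0, 198.9], 'p': 0.85} [ 0.506 -0.223  0.129]
red_lip {'centre': [325.7, 178.8], 'p': 0.58} [ 0.5254 -0.0987  0.024 ]
grey_lip {'centre': [117.9, 172.0], 'p': 0.7} [ 0.4858 -0.344   0.024 ]
0.77 27517 ((221.5, 194.0), (168.0, 221.0), 90.0)
```

View pics/w0.png

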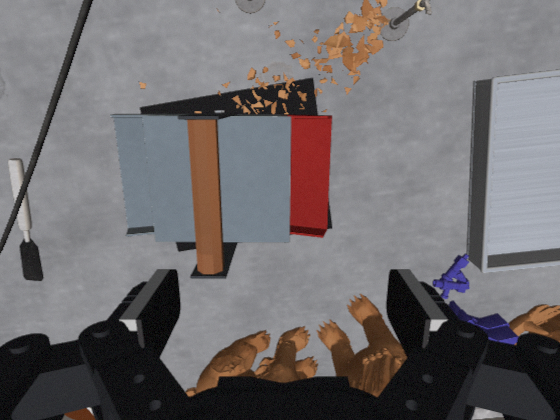

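Run:
```python
from h import *
np.set_printoptions(precision=4,suppress=True)
a=atz('wrist',(204,119),.141);b=atz('wrist',(209.5,273),.141)
print(a,b,(a+b)/2,np.linalg.norm(a-b)); d=b-a; print(np.degrees(np.arctan2(d[1],d[0])))
l=np.array([atz('wrist',p,.024) for p in [(331,116),(326,236),(112,116),(128,235)]]);print(l,l.mean(0)); print(np.degrees(np.arctan2(-(l[0]+l[1]-l[2]-l[3])[0],(l[0]+l[1]-l[2]-l[3])[1])))
M=np.array([atz('wrist',p,.004) for p in [(142,107),(312,79),(331,230)]]);print('mat',M,(M[0]+M[2])/2)
```

```text
[ 0.4364 -0.203   0.141 ] [ 0.5762 -0.2243  0.141 ] [ 0.5063 -0.2137  0.141 ] 0.14140715149519206
-8.659586750617885
[[ 0.453  -0.0831  0.024 ]
 [ 0.5994 -0.1019  0.024 ]
 [ 0.422  -0.3329  0.024 ]
 [ 0.5669 -0.3509  0.024 ]] [ 0.5103 -0.2172  0.024 ]
-7.254316111244562
mat [[ 0.4158 -0.3039  0.004 ]
 [ 0.4095 -0.0991  0.004 ]
 [ 0.5998 -0.0929  0.004 ]] [ 0.5078 -0.1984  0.004 ]
```

Run:
```python
from h import *
np.set_printoptions(precision=4,suppress=True)
Q=np.array([[1.152,.2872,1.5782],[.6648,.0782,1.7338],[.1117,-.03,1.7999],[-.4783,-.0976,1.8639]])
P=np.array([[.179,.6502,.2299],[.3988,.4408,.2759],[.5296,.1611,.3004],[.5038,-.1471,.3005]])
A=[];B=[];off=[]
for q,p in zip(Q,P):
    c,s=np.cos(q[0]),np.sin(q[0]); r=c*p[0]+s*p[1]; off.append(-s*p[0]+c*p[1])
    A+=[[np.sin(q[1]),np.sin(q[1]+q[2]),0,1],[np.cos(q[1]),np.cos(q[1]+q[2]),1,0]]; B+=[r,p[2]]
A=np.array(A);B=np.array(B)
print(off); x=np.linalg.lstsq(A,B,rcond=None)[0];print(x,A@x-B); x=np.linalg.lstsq(A[:,:3],B,rcond=None)[0];print(x,A[:,:3]@x-B)
```

```text
[np.float64(0.10088038848578282), np.float64(0.10090689915199785), np.float64(0.10106264879336012), np.float64(0.1012920954966561)]
[ 0.4345  0.5712 -0.021  -0.0028] [ 0.      0.     -0.     -0.0001 -0.0002  0.      0.0002  0.0001]
[ 0.4344  0.5683 -0.0215] [ 0.0001  0.0002 -0.     -0.0001 -0.0002 -0.0001  0.0002 -0.0001]
```

```bash
cat > ik.py <<'E'
from h import *
from scipy.optimize import least_squares
lo=np.array([-2.77,-.9,.21,-1.53,.24,-2.84]);hi=np.array([2.77,2.22,2.48,4.67,2.81,2.84])
LT=[.25]
def fk(q):
    Lt=LT[0];h=Lt-.0215
    A=R.from_euler('z',q[0]);B=A*R.from_euler('y',q[1]);C=A*R.from_euler('y',q[1]+q[2])
    D=C*R.from_euler('z',q[3])*R.from_euler('y',q[4])*R.from_euler('z',q[5]+np.pi/2)
    z=np.array([0,0,1])
    return A.apply([0,.101,0])+[0,0,h]+.4344*B.apply(z)+.5683*C.apply(z)+Lt*D.apply(z),D
def ik(p,Rt,q0):
    def f(q):
        P,D=fk(q); return np.r_[(P-p)*5,(D.inv()*Rt).as_rotvec()]
    r=least_squares(f,np.clip(q0,lo+1e-3,hi-1e-3),bounds=(lo,hi)); return r.x,np.abs(r.fun).max()
E
python3 - <<'E'
from ik import *
np.set_printoptions(precision=2,suppress=True)
s=get_state(); P,D=fk(s['qpos']); print(P,s['eef_pos'],D.as_quat(),s['tcp_rot'])
for Lt in (.2,.25,.3):
  LT[0]=Lt
  for name,sg,flip in [('red',-1,0),('grey',1,0),('red',-1,1),('grey',1,1)]:
    print(Lt,name,flip); q=np.array(s['qpos'])
    if flip:q[5]+=np.pi
    for a in (0,20,35,50,60,70,75):
        c,n=np.cos(np.radians(a)),np.sin(np.radians(a))
        ly=.125*c-.105*n
        bar=np.array([.55,(.19-ly) if sg<0 else (.25+ly),.235])
        Rt=rotc(0,sg*a)*R.from_euler('z',180*flip,degrees=True)
        tcp=bar+Rt.apply([0,0,.019])
        q,e=ik(tcp,Rt,q); print(a,q,round(e,3))
E
```

```text
[ 0.5  -0.15  0.3 ] [ 0.5  -0.14  0.3 ] [0.06 1.   0.   0.  ] [0.06 1.   0.   0.  ]
0.2 red 0
0 [-0.07  0.03  1.9   0.    1.22 -1.64] 0.0
20 [ 0.12  0.09  1.86 -0.36  1.26 -1.32] 0.0
35 [ 0.26  0.17  1.8  -0.6   1.38 -1.13] 0.0
50 [ 0.38  0.28  1.74 -0.79  1.55 -0.99] 0.0
60 [ 0.45  0.36  1.69 -0.9   1.68 -0.94] 0.0
70 [ 0.5   0.44  1.64 -1.01  1.8  -0.91] 0.0
75 [ 0.52  0.48  1.61 -1.06  1.87 -0.9 ] 0.0
0.2 grey 0
0 [ 0.45  0.28  1.62 -0.    1.25 -1.12] 0.0
20 [ 0.29  0.17  1.77  0.37  1.13 -1.43] 0.0
35 [ 0.16  0.12  1.86  0.67  1.15 -1.69] 0.0
50 [ 0.02  0.11  1.94  0.93  1.26 -1.93] 0.0
60 [-0.07  0.12  1.97  1.08  1.37 -2.06] 0.0
70 [-0.14  0.15  2.    1.2   1.49 -2.16] 0.0
75 [-0.17  0.17  2.01  1.26  1.56 -2.2 ] 0.0
0.2 red 1
0 [-0.07  0.03  1.9   0.    1.22  1.51] 0.0
20 [ 0.12  0.09  1.86 -0.36  1.26  1.82] 0.0
35 [ 0.26  0.17  1.8  -0.6   1.38  2.01] 0.0
50 [ 0.38  0.28  1.74 -0.79  1.55  2.15] 0.0
60 [ 0.45  0.36  1.69 -0.9   1.68  2.2 ] 0.0
70 [ 0.5   0.44  1.64 -1.01  1.8   2.23] 0.0
75 [ 0.52  0.48  1.61 -1.06  1.87  2.24] 0.0
0.2 grey 1
0 [ 0.45  0.28  1.62 -0.    1.25
[... 2133 characters left out ...]
1  1.11  1.57 -2.33] 0.0
75 [-0.35  0.3   2.01  1.15  1.64 -2.38] 0.0
0.3 red 1
0 [-0.07  0.03  1.9   0.    1.22  1.51] 0.0
20 [ 0.18  0.12  1.83 -0.36  1.28  1.87] 0.0
35 [ 0.35  0.24  1.75 -0.58  1.41  2.09] 0.0
50 [ 0.49  0.41  1.64 -0.74  1.59  2.24] 0.0
60 [ 0.56  0.52  1.56 -0.84  1.72  2.3 ] 0.0
70 [ 0.61  0.64  1.48 -0.93  1.86  2.33] 0.0
75 [ 0.63  0.69  1.44 -0.98  1.92  2.33] 0.0
0.3 grey 1
0 [0.45 0.28 1.62 0.   1.25 2.02] 0.0
20 [0.23 0.14 1.81 0.38 1.14 1.66] 0.0
35 [0.05 0.1  1.92 0.67 1.18 1.34] 0.0
50 [-0.12  0.13  1.99  0.9   1.32  1.07] 0.0
60 [-0.22  0.18  2.01  1.02  1.44  0.93] 0.0
70 [-0.31  0.26  2.01  1.11  1.57  0.81] 0.0
75 [-0.35  0.3   2.01  1.15  1.64  0.77] 0.0
```

Run:
```python
from h import *
b=np.array([.507,-.2165]);r=rotc(-7.5)
T=[(np.r_[.5055,-.185,.28],r)]+[(np.r_[b,z],r) for z in (.245,.195,.150,.110)]
rows(T,.0854)
```

```text
[0.1, 0.1, 0.5, -0.006, -0.04, 0.02, 0.0854]
[0.1, 0.1, 0.5, -0.012, -0.071, 0.055, 0.0854]
[0.1, 0.1, 0.5, -0.011, -0.071, 0.105, 0.0854]
[0.1, 0.1, 0.5, -0.011, -0.071, 0.15, 0.0854]
[0.1, 0.1, 0.5, -0.011, -0.071, 0.19, 0.0854]
```

>>> move_arm(plan=[[[0,0,0.5,-0.006,-0.04,0.02,0.0854],[0,0,0.5,-0.011,-0.071,0.055,0.0854],[0,0,0.5,-0.011,-0.071,0.105,0.0854],[0,0,0.5,-0.011,-0.071,0.15,0.0854],[0,0,0.5,-0.011,-0.071,0.19,0.0854]]])

```text
time: 3.65
eef_pos: [0.507, -0.2143, 0.1084]
tcp_rot: [0.064, 0.998, 0.001, 0.001]
contact_force: [0.4, -0.8, 0.2]
opening: 1.005
```

Run:
```python
from h import *
save('wrist','w1.png'); save('scene','s1.png')
```

```text
(no output)
```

View pics/w1.png

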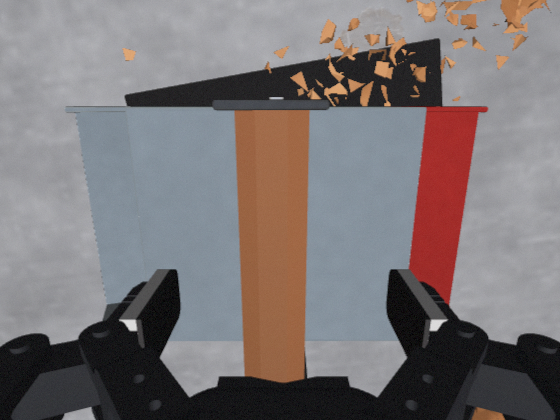

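>>> move_arm(plan=[[[0,0,0,0,-0.001,0,0],[0,0,0,0,-0.001,0,0],[0,0,0,0,-0.001,0,0],[0,0,0,0,-0.001,0,0],[0,0,0,0,-0.001,0,0]]], force=100)

```text
time: 4.38
eef_pos: [0.5049, -0.2154, 0.107]
tcp_rot: [0.064, 0.998, 0.002, -0.002]
contact_force: [-1.3, -5.2, 5.9]
opening: 0.265
```

Run:
```python
from h import *
s=get_state();print(s['opening'],s['opening']*.0854,s['contact_force'],s['wrist_torque'],s['eef_pos'])
```

```text
0.265243922280456 0.022651830962750943 [-1.25808731 -5.23983241  5.92486244] [-0.59475875  0.25259538  0.01298416] [ 0.50490348 -0.21539651  0.10696847]
```

>>> move_arm(plan=[[[0,0,0,0,0,-0.03,0],[0,0,0,0,0,-0.07,0],[0,0,0,0,0,-0.11,0],[0,0,0,0,0,-0.13,0],[0,0,0,0,0,-0.13,0]]])

```text
time: 5.0
eef_pos: [0.5057, -0.2158, 0.2372]
tcp_rot: [0.064, 0.998, 0.002, -0.002]
contact_force: [-0.3, 0.3, -4.6]
opening: 0.265
```

Run:
```python
from h import *
np.set_printoptions(precision=3,suppress=True)
s=get_state();print(s['time'],s['opening']*.0854,s['contact_force'],s['wrist_torque'],s['eef_pos'])
save('scene','s2.png')
p0=s['eef_pos'];p1=np.array([.55,.065,.235])
rows([(p0+(p1-p0)*f,rotc(-7.5+7.5*f)) for f in (.15,.35,.55,.75,.95)],0)
```

```text
5.0 0.022590581545675236 [-0.264  0.262 -4.647] [-0.052 -0.01  -0.003] [ 0.506 -0.216  0.237]
[0.3, -0.4, -1.0, -0.002, 0.042, -0.001, 0]
[0.3, -0.4, -2.5, -0.004, 0.099, -0.001, 0]
[0.3, -0.4, -4.0, -0.005, 0.156, 0.0, 0]
[0.3, -0.4, -5.5, -0.007, 0.213, 0.001, 0]
[0.3, -0.4, -7.0, -0.008, 0.27, 0.001, 0]
```

View pics/s2.png

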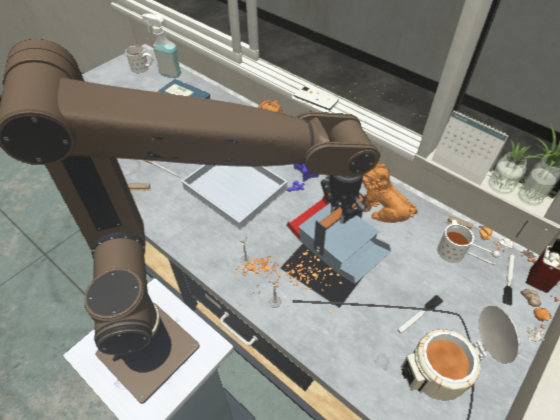

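>>> move_arm(plan=[[[0,0,-1,-0.002,0.042,0,0],[0,0,-2.5,-0.004,0.099,0,0],[0,0,-4,-0.005,0.156,0,0],[0,0,-5.5,-0.007,0.213,0,0],[0,0,-7,-0.008,0.26,0,0]]])

```text
time: 5.68
eef_pos: [0.5445, 0.0439, 0.233]
tcp_rot: [0.002, 1.0, 0.003, -0.006]
contact_force: [1.5, -0.7, -4.8]
opening: 0.262
```

```bash
cat > tip.py <<'E'
from h import *
def tcp(a,sg,lipy,barz,yaw=0,x=.55,g=.022):
    c,n=np.cos(np.radians(a)),np.sin(np.radians(a)); ly=.125*c-.105*n
    bar=np.array([x,lipy+sg*ly,barz]); Rt=rotc(yaw,sg*a)
    return bar+Rt.apply([0,0,g]),Rt
E
python3 - <<'E'
from tip import *
np.set_printoptions(precision=3,suppress=True)
s=get_state();print(s['time'],s['contact_force'],s['eef_pos'])
for a in (0,10,20,30,40,50,60,70):print(tcp(a,-1,.19,.245)[0])
rows([tcp(a,-1,.19,.245) for a in (0,8,18,28,37)],0)
E
```

```text
5.675 [ 1.539 -0.667 -4.758] [0.544 0.044 0.233]
[0.55  0.065 0.223]
[0.55  0.081 0.223]
[0.55  0.101 0.224]
[0.55  0.123 0.226]
[0.55  0.148 0.228]
[0.55  0.173 0.231]
[0.55  0.199 0.234]
[0.55  0.225 0.237]
[0.4, -0.7, -0.3, -0.006, 0.021, 0.01, 0]
[8.4, -0.7, -0.2, -0.005, 0.034, 0.01, 0]
[18.4, -0.7, -0.2, -0.005, 0.053, 0.009, 0]
[28.4, -0.7, -0.1, -0.005, 0.075, 0.008, 0]
[37.4, -0.7, -0.0, -0.005, 0.096, 0.006, 0]
```

>>> move_arm(plan=[[[0,0,0,-0.006,0.021,0.01,0],[8,0,0,-0.005,0.034,0.01,0],[18,0,0,-0.005,0.053,0.009,0],[28,0,0,-0.005,0.075,0.008,0],[37,0,0,-0.005,0.096,0.006,0]]])

```text
time: 6.3
eef_pos: [0.5484, 0.1413, 0.2243]
tcp_rot: [-0.0, 0.949, -0.316, -0.008]
contact_force: [0.0, -0.4, -5.1]
opening: 0.258
```

Run:
```python
from tip import *
np.set_printoptions(precision=3,suppress=True)
s=get_state();print(s['time'],s['contact_force'],s['eef_pos'],s['opening'])
save('scene','s3.png')
rows([tcp(a,-1,.19,.245) for a in (47,57,66,73,75)],0)
```

```text
6.3 [ 0.01  -0.406 -5.103] [0.548 0.141 0.224] 0.25792314963686364
[10.1, -0.8, 0.7, -0.002, 0.011, -0.019, 0]
[20.1, -0.7, 0.8, -0.002, 0.03, -0.037, 0]
[29.1, -0.7, 0.9, -0.002, 0.047, -0.054, 0]
[36.1, -0.6, 0.9, -0.002, 0.06, -0.066, 0]
[38.1, -0.6, 0.9, -0.002, 0.064, -0.07, 0]
```

View pics/s3.png

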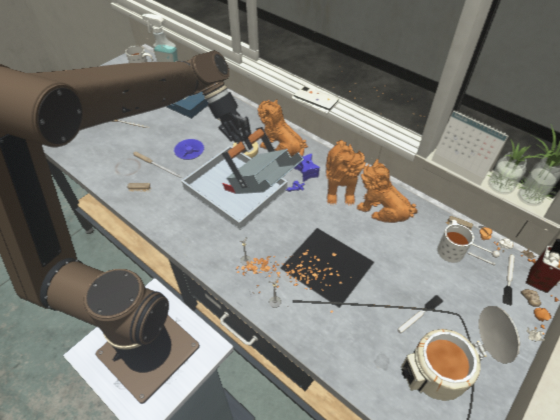

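>>> move_arm(plan=[[[10,-0.8,0.7,-0.002,0.011,-0.019,0],[20,-0.7,0.8,-0.002,0.03,-0.037,0],[29,-0.7,0.9,-0.002,0.047,-0.054,0],[36,-0.6,0.9,-0.002,0.06,-0.066,0],[38,-0.6,0.9,-0.002,0.064,-0.07,0]]])

```text
time: 6.98
eef_pos: [0.5487, 0.2389, 0.2345]
tcp_rot: [-0.003, 0.794, -0.608, -0.003]
contact_force: [0.0, 0.0, -3.1]
opening: 0.262
```

>>> move_arm(plan=[[[0,0,0,0,0,0,0],[0,0,0,0,0,0,0],[0,0,0,0,0,0,0],[0,0,0,0,0,0,0],[0,0,0,0,0,0,0]]])

```text
time: 7.6
eef_pos: [0.5488, 0.2387, 0.2351]
tcp_rot: [-0.003, 0.794, -0.608, -0.002]
contact_force: [0.7, -0.1, -2.9]
opening: 0.263
```

Run:
```python
from tip import *
np.set_printoptions(precision=3,suppress=True)
s=get_state();print(s['time'],s['contact_force'],s['eef_pos'],s['opening'])
im=save('scene','s4.png')
cv2.imwrite('pics/s4c.png',cv2.resize(im[60:260,140:400,::-1],None,fx=3,fy=3))
im=save('top','t4.png')
cv2.imwrite('pics/t4c.png',cv2.resize(im[150:280,130:400,::-1],None,fx=2.9,fy=2.9))
```

```text
7.6 [ 0.747 -0.142 -2.899] [0.549 0.239 0.235] 0.26282638874682707
```

View pics/s4c.png

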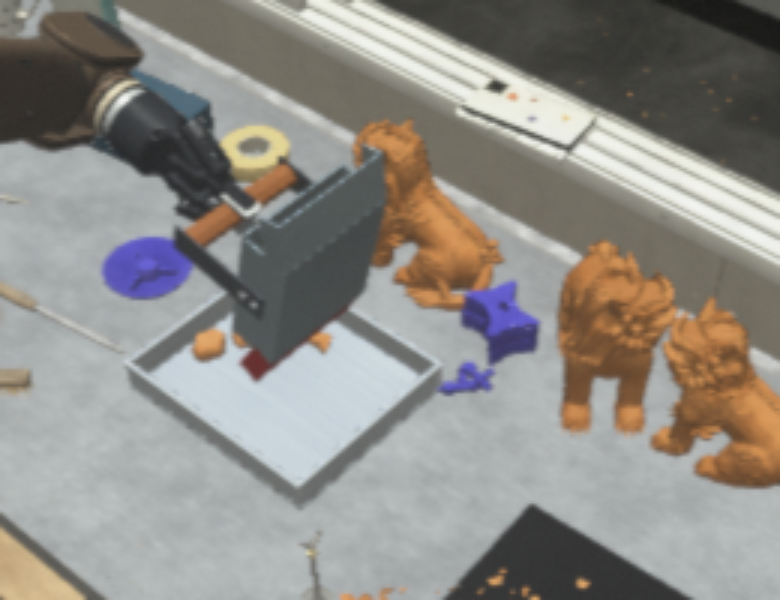

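View pics/t4c.png

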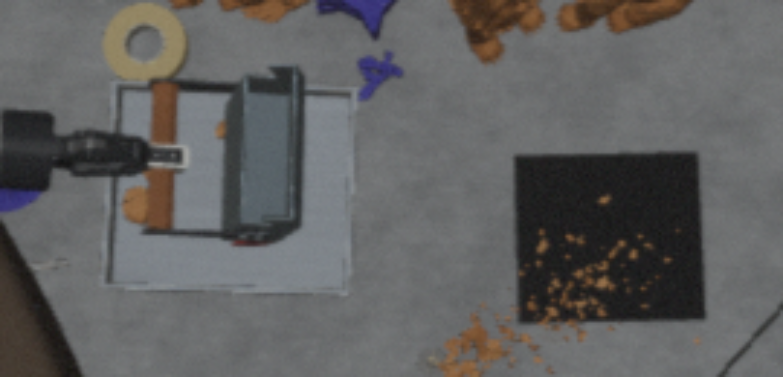

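Run:
```python
from tip import *
np.set_printoptions(precision=3,suppress=True)
m=np.array([atz('top',(x/2.9+130-.4,y/2.9+150-.4),.004) for x,y in [(515,155),(697,152),(705,318),(518,322)]]);print(m,m.mean(0))
m=[]
rows([tcp(a,-1,.19-.03*i,.255+.004*i) for i,a in enumerate((66,56,46,36,26))],0)
```

```text
[[ 0.598 -0.095  0.004]
 [ 0.606 -0.302  0.004]
 [ 0.418 -0.309  0.004]
 [ 0.41  -0.1    0.004]] [ 0.508 -0.202  0.004]
[-8.9, -0.0, 0.4, -0.001, -0.017, 0.02, 0]
[-18.9, -0.1, 0.4, -0.001, -0.032, 0.074, 0]
[-28.9, -0.1, 0.4, -0.001, -0.048, 0.128, 0]
[-38.9, -0.2, 0.4, -0.001, -0.064, 0.181, 0]
[-48.9, -0.2, 0.4, -0.001, -0.08, 0.232, 0]
```

>>> move_arm(plan=[[[-9,0,0.4,-0.001,-0.017,0.02,0],[-19,0,0.4,-0.001,-0.032,0.074,0],[-29,0,0.4,-0.001,-0.048,0.128,0],[-39,0,0.4,-0.001,-0.064,0.181,0],[-49,0,0.4,-0.001,-0.08,0.232,0]]])

```text
time: 8.32
eef_pos: [0.5496, -0.0074, 0.2527]
tcp_rot: [0.001, 0.975, -0.222, -0.001]
contact_force: [0.8, -0.4, -3.0]
opening: 0.258
```

Run:
```python
from tip import *
np.set_printoptions(precision=3,suppress=True)
s=get_state();print(s['time'],s['contact_force'],s['eef_pos'],s['opening'])
im=save('scene','s5.png')
p0=s['eef_pos'];p1=np.array([.508,-.2,.22])
rows([(p0+(p1-p0)*f,rotc(2*f,t)) for f,t in ((.2,-17),(.4,-8),(.6,0),(.8,0),(.98,0))],0)
```

```text
8.325 [ 0.764 -0.39  -3.009] [ 0.55  -0.007  0.253] 0.258324191895318
[-9.0, -0.3, -1.1, 0.009, -0.021, 0.021, 0]
[-18.0, -0.3, -1.5, 0.017, -0.052, 0.044, 0]
[-26.0, -0.3, -2.0, 0.024, -0.084, 0.067, 0]
[-26.0, -0.4, -2.4, 0.032, -0.116, 0.09, 0]
[-26.0, -0.5, -2.7, 0.039, -0.145, 0.11, 0]
```

View pics/s5.png

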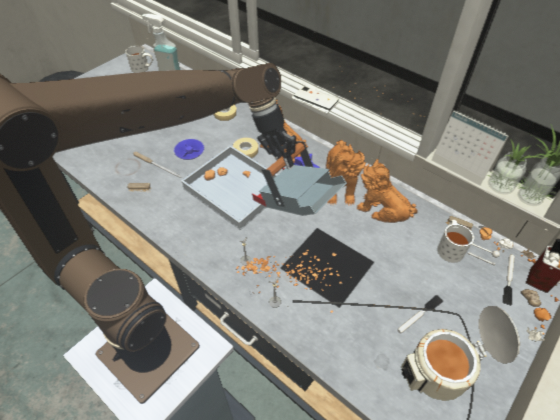

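>>> move_arm(plan=[[[-9,0,-1,0.009,-0.021,0.021,0],[-18,0,-1.5,0.017,-0.052,0.044,0],[-26,0,-2,0.024,-0.084,0.067,0],[-26,-0.4,-2.4,0.032,-0.116,0.09,0],[-26,-0.5,-2.7,0.039,-0.145,0.11,0]]])

```text
time: 9.0
eef_pos: [0.5072, -0.1979, 0.2203]
tcp_rot: [-0.017, 1.0, -0.0, -0.002]
contact_force: [1.5, 0.2, -2.6]
opening: 0.263
```

Run:
```python
from tip import *
np.set_printoptions(precision=3,suppress=True)
s=get_state();print(s['time'],s['contact_force'],s['eef_pos'],s['opening'])
for q in ['tray']: pass
im=save('wrist','w6.png')
rows([(np.array([.508,-.2,z]),rotc(2,0)) for z in (.19,.155,.13,.118,.118)],0)
```

```text
9.0 [ 1.488  0.224 -2.601] [ 0.507 -0.198  0.22 ] 0.2628975601750362
[-0.2, -0.4, -0.2, -0.002, 0.002, 0.03, 0]
[-0.2, -0.4, -0.2, -0.002, 0.002, 0.065, 0]
[-0.2, -0.4, -0.2, -0.002, 0.002, 0.09, 0]
[-0.2, -0.4, -0.2, -0.002, 0.002, 0.102, 0]
[-0.2, -0.4, -0.2, -0.002, 0.002, 0.102, 0]
```

View pics/w6.png

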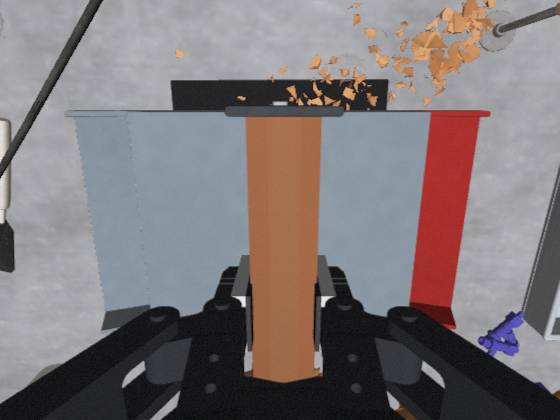

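>>> move_arm(plan=[[[0,-0.4,0,-0.002,0.002,0.03,0],[0,-0.4,0,-0.002,0.002,0.065,0],[0,-0.4,0,-0.002,0.002,0.09,0],[0,-0.4,0,-0.002,0.002,0.102,0],[0,-0.4,0,-0.002,0.002,0.104,0]]])

```text
time: 9.68
eef_pos: [0.507, -0.1995, 0.1149]
tcp_rot: [-0.017, 1.0, -0.002, -0.001]
contact_force: [-0.2, 0.6, -2.6]
opening: 0.267
```

Run:
```python
from tip import *
np.set_printoptions(precision=3,suppress=True)
s=get_state();print(s['time'],s['contact_force'],s['eef_pos'],s['opening'],s['tcp_rot'])
```

```text
9.675 [-0.226  0.587 -2.597] [ 0.507 -0.199  0.115] 0.26742448670003155 [-0.017  1.    -0.002 -0.001]
```

>>> move_arm(plan=[[[0,0,0,0,0,0.003,0],[0,0,0,0,0,0.005,0],[0,0,0,0,0,0.007,0],[0,0,0,0,0,0.008,0],[0,0,0,0,0,0.009,0]]])

```text
time: 10.3
eef_pos: [0.5076, -0.2002, 0.1073]
tcp_rot: [-0.017, 1.0, -0.002, -0.0]
contact_force: [-1.3, -1.5, 3.7]
opening: 0.263
```

>>> move_arm(plan=[[[0,0,0,0,0,0,0.0854],[0,0,0,0,0,0,0.0854],[0,0,0,0,0,0,0.0854],[0,0,0,0,0,0,0.0854],[0,0,0,0,0,0,0.0854]]])

```text
time: 10.92
eef_pos: [0.5075, -0.2002, 0.1072]
tcp_rot: [-0.017, 1.0, -0.002, -0.0]
contact_force: [0.6, 0.0, -0.7]
opening: 0.998
```

Run:
```python
from tip import *
np.set_printoptions(precision=3,suppress=True)
s=get_state();print(s['time'],s['contact_force'],s['eef_pos'],s['opening'],s['tcp_rot'])
save('scene','s7.png');save('wrist','w7.png')
for q,z in [('red_lip',.024),('grey_lip',.024)]:
    for r in pinpoint('scene',q)[:1]: print(q,r,atz('scene',r['centre'],z))
```

```text
10.925 [ 0.579  0.049 -0.66 ] [ 0.508 -0.2    0.107] 0.9976833003877498 [-0.017  1.    -0.002 -0.   ]
red_lip {'centre': [295.2, 238.0], 'p': 0.58} [ 0.508 -0.076  0.024]
grey_lip {'centre': [364.1, 283.6], 'p': 0.69} [ 0.511 -0.324  0.024]
```

View pics/s7.png

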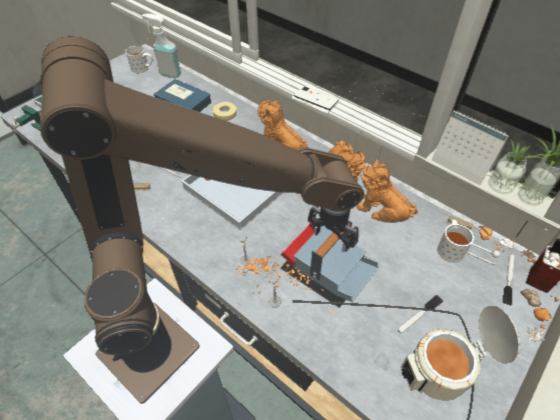

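View pics/w7.png

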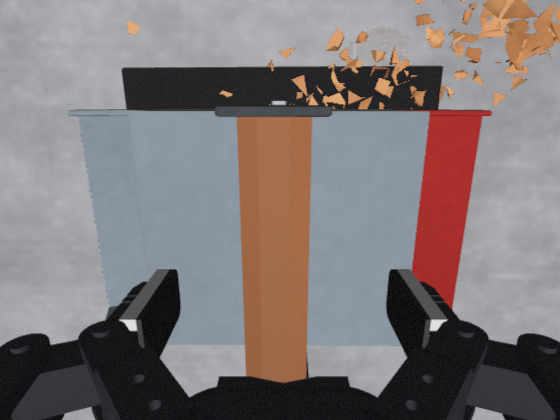

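>>> move_arm(plan=[[[0,0,0,0,0,0,0.0854],[0,0,0,0,0,0,0],[0,0,0,0,0,0,0],[0,0,0,0,0,0,0],[0,0,0,0,0,0,0]]])

```text
time: 11.75
eef_pos: [0.5079, -0.201, 0.1078]
tcp_rot: [-0.017, 1.0, -0.003, 0.0]
contact_force: [0.6, -2.2, 0.4]
opening: 0.264
```

>>> move_arm(plan=[[[0,0,0,0,0,0,0],[0,0,0,0,0,-0.03,0],[0,0,0,0,0,-0.07,0],[0,0,0,0,0,-0.1,0],[0,0,0,0,0,-0.12,0]]])

```text
time: 12.38
eef_pos: [0.5077, -0.1997, 0.2283]
tcp_rot: [-0.017, 1.0, -0.003, 0.0]
contact_force: [0.6, -0.2, -2.9]
opening: 0.261
```

>>> move_arm(plan=[[[0,0,0,0,0,0,0],[0,0,0,0,0,0,0],[0,0,0,0,0,0,0],[0,0,0,0,0,0,0],[0,0,0,0,0,0,0]]])

```text
time: 13.0
eef_pos: [0.5075, -0.1995, 0.2278]
tcp_rot: [-0.017, 1.0, -0.003, -0.0]
contact_force: [0.3, -0.5, -3.6]
opening: 0.261
```

>>> move_arm(plan=[[[0,0,0,0,0,0,0],[0,0,0,0,0,0,0],[0,0,0,0,0,0,0],[0,0,0,0,0,0,0],[0,0,0,0,0,0,0]]])

```text
time: 13.62
eef_pos: [0.5075, -0.1996, 0.2278]
tcp_rot: [-0.017, 1.0, -0.003, -0.0]
contact_force: [0.6, -1.5, -2.6]
opening: 0.262
```

Run:
```python
from tip import *
np.set_printoptions(precision=3,suppress=True)
for i in range(6):
    s=get_state();print(s['time'],s['contact_force'],s['wrist_torque'],s['eef_pos'],s['opening'])
    im=save('scene','s8.png')
cv2.imwrite('pics/s8c.png',cv2.resize(im[130:330,130:400,::-1],None,fx=2.9,fy=2.9))
for q in ['lump_big','lump_mid','lump_small']:
    for r in pinpoint('scene',q)[:2]: print(q,r,atz('scene',r['centre'],.004))
```

```text
13.625 [ 0.62  -1.47  -2.628] [-0.016 -0.032 -0.023] [ 0.508 -0.2    0.228] 0.2623849122084866
13.675 [-0.537  0.635 -3.397] [ 0.003 -0.024  0.031] [ 0.508 -0.2    0.228] 0.2619404755315095
13.725 [-0.066 -0.059 -3.055] [ 0.029 -0.036 -0.041] [ 0.508 -0.2    0.228] 0.2583959258308666
13.775 [-0.116  1.048 -4.066] [ 0.076  0.028 -0.027] [ 0.508 -0.2    0.228] 0.2611683639481307
13.825 [-0.339 -0.11  -3.661] [-0.037  0.006 -0.007] [ 0.508 -0.2    0.228] 0.2613888562983258
13.875 [-0.479 -0.14  -3.544] [-0.024 -0.024 -0.009] [ 0.508 -0.2    0.228] 0.2656481058510132
lump_big {'centre': [207.0, 176.7], 'p': 0.67} [0.526 0.335 0.004]
lump_mid {'centre': [220.9, 173.2], 'p': 0.55} [0.569 0.31  0.004]
lump_small {'centre': [248.2, 174.2], 'p': 0.5} [0.628 0.234 0.004]
```

View pics/s8c.png

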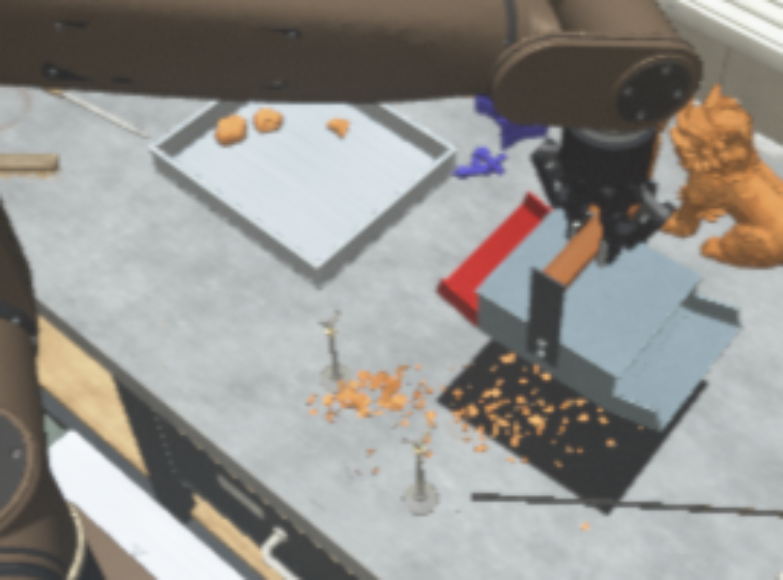

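Run:
```python
from tip import *
np.set_printoptions(precision=3,suppress=True)
F=[]
for i in range(24):
    im=read_camera('scene'); F.append(get_state()['contact_force'][2])
F=np.array(F);print(F.mean(),F.std()/len(F)**.5)
cv2.imwrite('pics/s9c.png',cv2.resize(im[150:230,170:300,::-1],None,fx=6,fy=6,interpolation=cv2.INTER_CUBIC))
for q in ['lump_big','lump_mid','lump_small']:
    for r in cut_out('scene',q)[:3]: print(q,r['p'],r['centre'],r['pixels'].sum())
```

```text
-3.0293719593025092 0.07180096739621791
lump_big 0.61 [335.2, 234.7] 4406
lump_big 0.44 [206.4, 175.7] 83
lump_mid 0.63 [220.0, 172.3] 66
lump_small 0.59 [246.3, 172.6] 35
```

View pics/s9c.png

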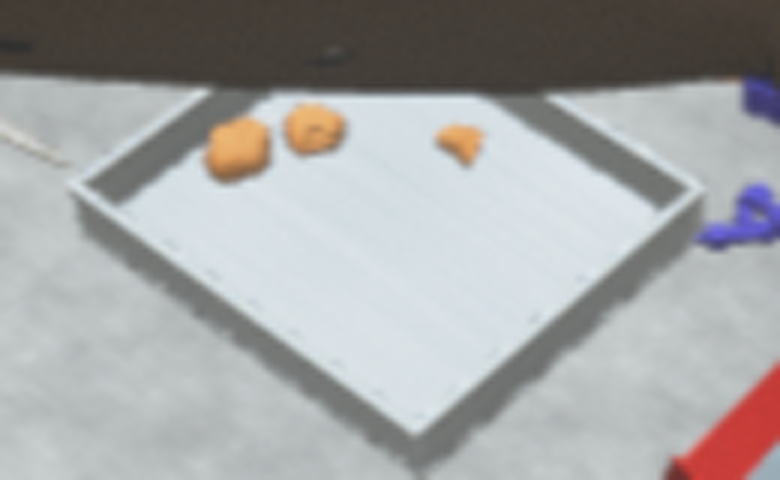

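>>> move_arm(plan=[[[0,0,0,0,0,0.04,0],[0,0,0,0,0,0.08,0],[0,0,0,0,0,0.105,0],[0,0,0,0,0,0.113,0],[0,0,0,0,0,0.115,0]]])

```text
time: 16.05
eef_pos: [0.5078, -0.2004, 0.1131]
tcp_rot: [-0.017, 1.0, -0.003, -0.0]
contact_force: [-0.4, 0.5, -2.8]
opening: 0.265
```

>>> move_arm(plan=[[[0,0,0,0,0,0.002,0],[0,0,0,0,0,0.003,0],[0,0,0,0,0,0.005,0],[0,0,0,0,0,0.006,0],[0,0,0,0,0,0.006,0]]])

```text
time: 16.68
eef_pos: [0.508, -0.2007, 0.1076]
tcp_rot: [-0.017, 1.0, -0.003, 0.0]
contact_force: [-0.5, -0.5, -0.3]
opening: 0.26
```

>>> move_arm(plan=[[[0,0,0,0,0,0.0005,0.0854],[0,0,0,0,0,0.0005,0.0854],[0,0,0,0,0,0,0.0854],[0,0,0,0,0,0,0.0854],[0,0,0,0,0,0,0.0854]]])

```text
time: 17.3
eef_pos: [0.508, -0.2007, 0.1076]
tcp_rot: [-0.017, 1.0, -0.003, 0.0]
contact_force: [0.6, 0.2, -0.1]
opening: 1.002
```

>>> move_arm(plan=[[[0,0,0,0,0,-0.02,0.0854],[0,0,0,0,0,-0.06,0.0854],[0,0,0,0,0,-0.11,0.0854],[0,0,0,0,0,-0.15,0.0854],[0,0,0,0,0,-0.18,0.0854]]])

```text
time: 17.92
eef_pos: [0.5083, -0.1997, 0.2901]
tcp_rot: [-0.017, 1.0, -0.004, 0.001]
contact_force: [0.5, 0.1, -0.3]
opening: 0.997
```

Run:
```python
from tip import *
np.set_printoptions(precision=3,suppress=True)
s=get_state();print(s['time'],s['contact_force'],s['eef_pos'],s['opening'])
save('scene','s10.png')
for q,z in [('caddy',.004),('red_lip',.024),('grey_lip',.024),('bar',.129),('lump_big',.004),('lump_mid',.004),('lump_small',.004)]:
    for r in pinpoint('scene',q)[:1]: print(q,r,atz('scene',r['centre'],z))
save('wrist','w10.png')
for q,z in [('red_lip',.024),('grey_lip',.024)]:
    for r in pinpoint('wrist',q)[:1]: print(q,r,atz('wrist',r['centre'],z))
```

```text
17.925 [ 0.451  0.145 -0.278] [ 0.508 -0.2    0.29 ] 0.9965717408636218
caddy {'centre': [329.3, 262.4], 'p': 0.8} [ 0.516 -0.201  0.004]
red_lip {'centre': [295.1, 236.1], 'p': 0.62} [ 0.514 -0.071  0.024]
grey_lip {'centre': [364.6, 284.2], 'p': 0.73} [ 0.51  -0.326  0.024]
bar {'centre': [329.6, 241.9], 'p': 0.96} [ 0.499 -0.202  0.129]
lump_big {'centre': [330.4, 262.2], 'p': 0.72} [ 0.519 -0.203  0.004]
lump_mid {'centre': [220.2, 172.1], 'p': 0.41} [0.571 0.316 0.004]
lump_small {'centre': [248.6, 173.2], 'p': 0.59} [0.632 0.236 0.004]
red_lip {'centre': [388.2, 170.5], 'p': 0.65} [ 0.505 -0.079  0.024]
grey_lip {'centre': [171.9, 168.8], 'p': 0.63} [ 0.512 -0.33   0.024]
```

View pics/s10.png

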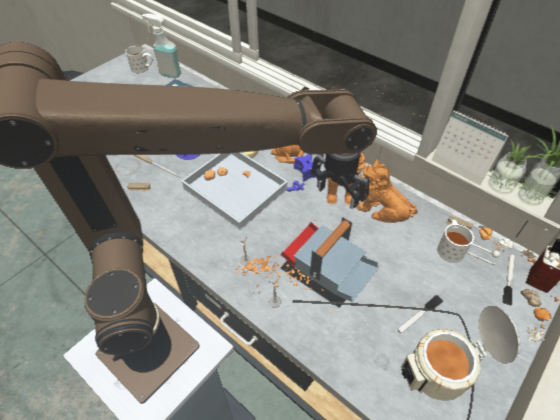

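View pics/w10.png

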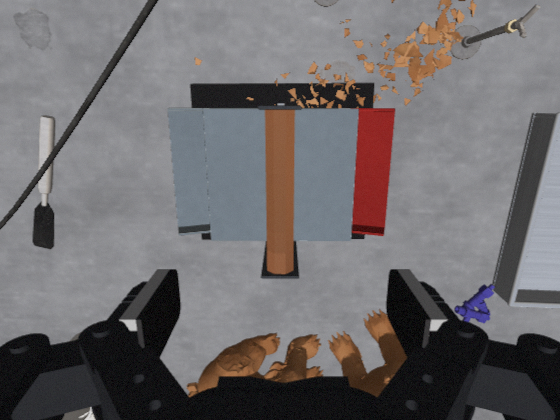

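```bash
python3 -c "
from h import *
print(ticket.sign_off())"
```

```text
the job is handed in; nothing more can be done
None
```

I poured the caddy red end down over the tray and all three lumps came out. I then stood it on the mat, let go, took it by the bar again and weighed it in the air. It read empty, so I skipped the grey-end pour, set it back on the mat, let go and moved the gripper clear. The job was handed in at about 18.5 s of the 72 s allowed.

- **Weight:** 3.03 ± 0.07 N averaged over 24 readings, against about 2.94 N for the empty caddy and at least 3.5 N with one lump inside. The first few single readings scattered from 2.6 to 4.1 N, too wide to decide on, so I averaged more.
- **Lumps:** the camera shows three separate lumps inside the tray walls.
- **Caddy:** upright, with its centre within about 10 mm of the mat's centre.
- **Bystanders:** nothing was seen to move. I compared them by eye in the pictures only and did not measure them.
- **Disagreement:** in the last picture the network placed `lump_big` on the caddy (p 0.72). I took this as false, because the picture shows the big lump in the tray and the weight reads empty.

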